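Set and lock the length stop of a slicing board

TASK

Set and lock the length stop of the slicing board: with a fingertip push the upright steel stop towards the wing nut until it comes up hard at the end of its slot, and then turn the loose wing nut clockwise (seen from above) with fingertip strokes against the sides of its wings until it is screwed right down and turns no further. Touch only: do not take the stop or a wing of the nut between the fingers, and leave the cup, salt shaker, thermometer, pen and marker around the board where they are.

Things in the scene. Friction and masses are not known exactly. Their poses are not given: they have to be found in the camera images.
- slicing_board: white plastic board, 250 (x) x 230 (y) x 18 mm, fixed to the worktop; origin: centre of its underside; +x points from the stop to the wing nut and on to the back rail. The fixed steel back rail stands on it at x = +77 to +83 mm, y = -40 to +40 mm, its top 62 mm above the worktop; it leaves no room for a finger to pass behind the nut
- stud_foot (a point): the point on the board's top surface (18 mm above the worktop) on the axis of the threaded 12 mm steel stud, 35 mm from the board's centre along its +x; axes as the board's. The stud stands 60 mm tall above the board; the near face of the back rail is 42 mm from the stud's axis along +x
- length_stop (a joint): how far the stop has slid along the board's +x, in m: starts at 0 to 0.018; 0.050 is home, a hard end; friction about 3 N, stays where it is left. A flat slotted foot (4.5 mm high, 38 mm wide) runs from its wall along +x under the nut, with two small gussets at y = -30 and +30 mm, 30 mm long
- stop_top (a point): middle of the top edge of the stop's wall, 44 mm above the board; moves with the stop; axes as the board's. The wall is an upright steel plate 8 mm thick (x), 130 mm long (y), centred on this point; push on its -x face. With the stop home this point is 70 mm from the stud's axis
- wing_nut (a joint): angle in rad turned clockwise seen from above; starts at 1.0 to 3.5; 9.0 is screwed down tight, a hard end. The nut sinks 5 mm per turn; friction about 0.035 N m, it stays where it is left. Its round hub has 10 mm radius (13 mm flange at the foot), its underside 28 mm below the nut_top point
- nut_top (a point): point on the nut's axis, level with the flat top of its wings; turns and sinks with it: x along the two wings, z up. Aluminium wing nut, 66 mm over two equal upright wings, each 6 mm thick (y), to 33 mm from the axis, 22 to 0 mm below this point (round lobes rise 4 mm above it). Tight, it is 32.5 mm above the board's top; it starts 4 to 7 mm higher
- cup: steel cup, 68 mm wide, 59 mm tall, standing on a far corner of the board; origin at its underside; leave alone
- salt_shaker: glass salt shaker, 44 mm wide, 90 mm tall, standing on the worktop just off the board's -y side; origin at its underside; leave alone
- thermometer: probe thermometer 194 mm long lying on the worktop in front; leave alone
- pen: pen 145 mm long lying on the worktop; leave alone
- marker: thick marker 135 mm long lying on the worktop; leave alone

How it is judged:
By the outcome, as a careful person would: the job done as asked, in the order asked, and still so for the second after the job is handed in, with the robot touching nothing.
It also fails if it takes over 58 s, if anything falls off the work surface, if the arm or the gripper's body presses on something with over 40 N, if the wrist force passes 120 N, or if a joint passes its speed limit or range.

ROBOT

A 7-joint arm with a two-finger parallel gripper is mounted at the origin on a cart in front of the work surface, level with it; the furniture and walls round the work are solid. World frame = base frame: x ahead of the robot, y to its left, z up, the work surface at z = 0. Lengths are in m, angles in rad, forces in N, time in s.
With the tool pointing down it reaches from about 0.375 to 0.925 m from the base axis. Payload 3.1 kg.
Tool frame: the origin (TCP) lies between the finger pads; the fingertips stand 19 mm ahead of it and the grasp point (between the pads) is the TCP; z points along the fingers, y is the line along which they close (so a half turn about z gives the same grasp; the last joint's range is limited). The gripper opens to 85 mm and grips with 20 to 120 N. Pads are 22 mm wide; open, the fingers measure 114 mm over their backs; the gripper's body (76 mm by 85 mm) begins 54 mm behind the grasp point. The pads swing forward as they close: fully open they stand 13 mm farther back than shut.
Start: joints at [-1.22, 0.383, 0.044, 1.598, -0.018, 1.161, -0.05], TCP at [0.282, 0.586, 0.25] pointing down, gripper open.
Joint ranges: [-2.61, 2.61], [-0.41, 2.15], [-1.48, 1.57], [0, 2.5], [-1.57, 4.71], [0.05, 1.97], [-2.85, 2.85]. Speed limits (rad/s): [2.79, 2.79, 3.14, 3.14, 3.14, 3.14, 3.14].

INTERFACE

Orientations are given as a unit quaternion [x, y, z, w].
In Python, from bench import move_ptp, movel, move_j, move_gripper, pause, inverse_kinematics, read_camera, camera_params, MotionError, sign_off, look_for, tip_of, read_time_s, read_qpos, read_joint_vel, read_effort, read_eef_pos, read_tcp_rot, read_ft_force, read_ft_torque, read_finger_gap, read_grasp_force gives the robot as it stands. Calls block until the motion is done:
- move_ptp(position, orientation): joint-space move of the TCP to a pose.
- movel(position, orientation=None, speed=0.15): straight line of the TCP; orientation=None keeps the orientation; speed is the mean speed in m/s.
- move_j(angles): joint-space move.
- move_gripper(opening, effort=None): finger opening in m; effort is the grip in N (None keeps the last); returns when the fingers have stopped.
- pause(seconds).
- inverse_kinematics(position, orientation): joint angles nearest the present ones, or None.
- read_camera(name): name is "scene" or "top" or "wrist"; returns the picture (420x560x3 uint8, red, green, blue); there is no depth.
- camera_params(name): a dict with "K" (3x3 intrinsics, pixels), "camera_from_world" (4x4, takes a point from world to camera coordinates). Camera axes: x right, y down, z forward; pixel columns grow to the right and rows downward; lengths in m; the calibration is good to about 2 mm. The wrist camera is an equidistant fisheye: a pixel r from the principal point sees the ray r / f radians off the axis. A picture is of the moment at which its call begins: read the wrist's pose just before it. camera_params takes no time and is no camera call; for the wrist camera it gives the pose at the moment of the call.
A pose or a line that the arm cannot do raises MotionError and nothing moves.
- sign_off(): hands the job in; it is judged then, once.
Trained networks look in the newest picture that a camera, given by its name, has taken for a name from the list of things; names that differ only in an ending like _2 or _b are one class to them, and where a whole thing is asked for, a point or a joint stands for the part that bears it (a point fixed in the world has none). Each returns a list of dicts, best first, with "confidence" (0 to 1); they miss things now and then, are a little off and sometimes report something else, mostly with a low value. They report only what shows in the picture. A call takes as long as a camera call.
- look_for(camera, name): "at" ([column, row] in pixels, amid what is visible of it).
- tip_of(camera, name): "at" ([column, row] in pixels: a listed point, or the origin of a listed thing).
Readings, each from a call of its own:
- read_time_s(): time.
- read_qpos(): joint angles.
- read_joint_vel(): joint speeds.
- read_effort(): joint torques, N m.
- read_eef_pos(): TCP position.
- read_tcp_rot(): TCP orientation.
- read_ft_force(): force on the tool from outside, world axes, zero at the start.
- read_ft_torque(): the same for the moment, N m.
- read_finger_gap(): finger opening in m.
- read_grasp_force(): force on a finger pad.
Only numpy, scipy, OpenCV 4.12 (cv2) and the standard library are available. Lean on these libraries where they do the work, as an engineer would, in place of code of your own. Each camera call takes 0.05 s, during which the arm holds its last target. There are 200 camera calls.

## Working session

There is one attempt and no reset: what is moved stays moved. The work goes in short steps, each a Python script; the robot and the scene stay as the last script left them, time stands still between calls to the robot, and variables do not carry over. Pictures are saved under pics/ and viewed, at most 10 in all, crops included, and the job is handed in when it is done.

```bash
mkdir -p pics; ls; cat > h.py <<'E'
import numpy as np, cv2
from bench import *
def ray(cam,px,P=None):
    P=P or camera_params(cam);K=np.array(P["K"]);T=np.array(P["camera_from_world"])
    u=np.array([(px[0]-K[0,2])/K[0,0],(px[1]-K[1,2])/K[1,1]])
    if cam=="wrist":
        r=np.linalg.norm(u);d=np.array([*(u/max(r,1e-9)*np.sin(r)),np.cos(r)])
    else: d=np.array([*u,1.])
    R=T[:3,:3];return -R.T@T[:3,3],R.T@d
def atz(cam,px,z,P=None):
    o,d=ray(cam,px,P);return o+d*(z-o[2])/d[2]
def tri(a,b):
    A=np.zeros((3,3));B=np.zeros(3)
    for o,d in (a,b):
        d=d/np.linalg.norm(d);M=np.eye(3)-np.outer(d,d);A+=M;B+=M@o
    return np.linalg.solve(A,B)
E
python3 - <<'E'
from h import *
for c in ("scene","top"):
    im=read_camera(c);cv2.imwrite(f"pics/{c}0.png",im[:,:,::-1])
    P=camera_params(c);print(c,(-np.array(P["camera_from_world"])[:3,:3].T@np.array(P["camera_from_world"])[:3,3]).round(3))
    for n in ("stud_foot","stop_top","nut_top","slicing_board","cup","salt_shaker"):
        r=tip_of(c,n)[:2];print(n,[(np.round(x["at"],1).tolist(),round(x["confidence"],2)) for x in r], [atz(c,x["at"],{"stud_foot":.018,"stop_top":.062,"nut_top":.056}.get(n,0)).round(4).tolist() for x in r])
print(read_time_s(),read_tcp_rot(),read_ft_force())
E
```

```text
pics
scene [0.126 0.929 0.506]
stud_foot [([253.5, 203.4], 0.44)] [[0.636, -0.0044, 0.018]]
stop_top [] []
nut_top [] []
slicing_board [([247.2, 344.5], 0.22)] [[0.3892, 0.4918, 0.0]]
cup [([233.1, 214.5], 0.8)] [[0.674, 0.0548, 0.0]]
salt_shaker [([252.7, 200.0], 0.41)] [[0.6693, -0.0609, 0.0]]
top [0.304 0.137 1.457]
stud_foot [([331.5, 176.6], 0.68)] [[0.6408, -0.0121, 0.018]]
stop_top [([346.9, 209.8], 0.91)] [[0.5379, -0.0449, 0.062]]
nut_top [([337.5, 174.3], 0.5)] [[0.6378, -0.0248, 0.056]]
slicing_board [([336.3, 188.8], 0.62)] [[0.6093, -0.026, 0.0]]
cup [([299.5, 169.7], 0.85)] [[0.6677, 0.0761, 0.0]]
salt_shaker [([393.8, 185.8], 0.5)] [[0.6133, -0.1886, 0.0]]
0.7 [2.22483457e-01 9.74936464e-01 4.71156280e-05 2.16690633e-05] [-0.24896611  0.07952834 -1.00754627]
```

```bash
python3 - <<'E'
import cv2
a=cv2.imread("pics/top0.png")[120:260,250:450];a=cv2.resize(a,(800,560),interpolation=cv2.INTER_CUBIC);cv2.imwrite("pics/t0c.png",a)
E
```

```text
(no output)
```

View pics/t0c.png

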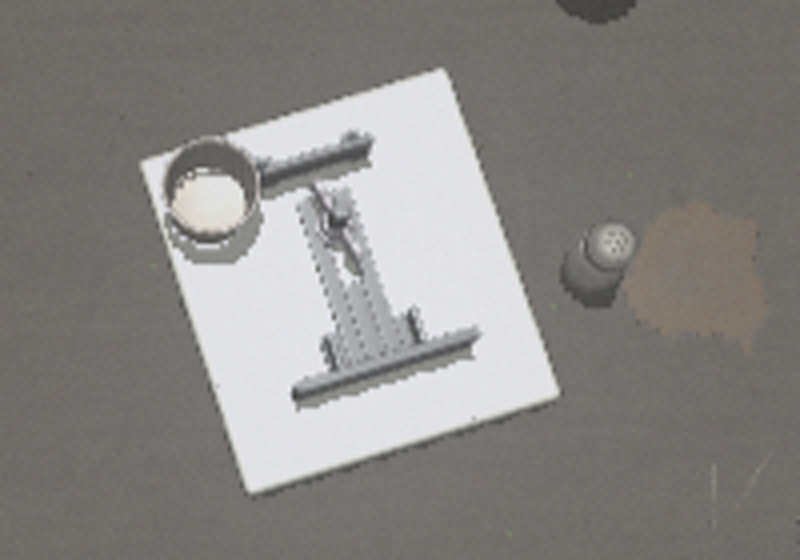

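View pics/scene0.png

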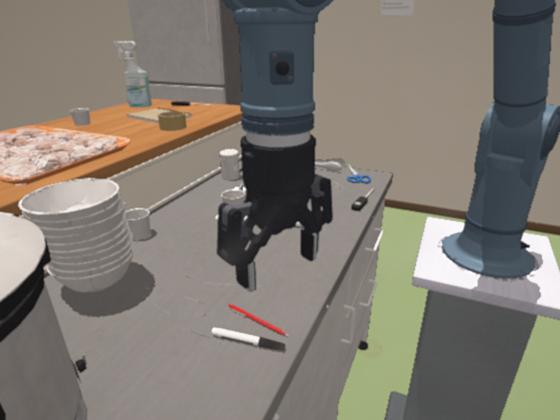

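The top view shows the board with corners at crop (143,160), (443,68), (558,396) and (250,492). The rail is at the top, the stop at about (388,365), the nut at about (337,215), the cup at the far left corner and the salt shaker off to the right. The scene camera is blocked by the gripper. Next I compute the board pose and go above it for a close look.

```bash
cat >> h.py <<'E'
from scipy.spatial.transform import Rotation as R
def quat(yaw): # tool down; tool x at heading yaw
    return (R.from_euler('z',yaw)*R.from_euler('x',np.pi)).as_quat()
E
python3 - <<'E'
from h import *
c=[(143,160),(443,68),(558,396),(250,492)]
p=np.array([atz("top",(250+(u-1.5)/4,120+(v-1.5)/4),.018) for u,v in c])[:,:2]
print(p.round(4),p.mean(0),[np.linalg.norm(p[i]-p[i-1]).round(4) for i in range(4)])
bx=(p[0]+p[1]-p[2]-p[3]);by=p[0]+p[3]-p[1]-p[2]
yaw=np.arctan2(bx[1],bx[0]);print(yaw,np.arctan2(-by[0],by[1]))
C=p.mean(0);stud=C+.035*np.array([np.cos(yaw),np.sin(yaw)]);print("stud",stud)
q=read_tcp_rot();print(R.from_quat(q).as_matrix().round(3).tolist())
x=np.array([np.cos(yaw),np.sin(yaw)])
tgt=[*(stud-.09*x),.24]
for k in range(8):
    a=yaw+k*np.pi/4;s=inverse_kinematics(tgt,quat(a));print(k,None if s is None else np.round(s,2))
E
```

```text
[[ 0.6936  0.1156]
 [ 0.7545 -0.0989]
 [ 0.5173 -0.1659]
 [ 0.4565  0.0491]] [ 0.60546208 -0.02503687] [np.float64(0.2462), np.float64(0.223), np.float64(0.2465), np.float64(0.2234)]
0.27460087329373345 0.27600137186139106
stud [ 0.63915076 -0.01554618]
[[-0.901, 0.434, 0.0], [0.434, 0.901, 0.0], [-0.0, 0.0, -1.0]]
0 [-0.7   0.27  0.81  1.87 -0.22  1.09 -1.1 ]
1 [-0.64  0.25  0.74  1.87 -0.19  1.09 -0.34]
2 [-0.6   0.25  0.69  1.87 -0.18  1.09  0.43]
3 [-0.56  0.24  0.64  1.87 -0.16  1.09  1.2 ]
4 [-0.5   0.23  0.58  1.86 -0.14  1.08  1.97]
5 [-0.42  0.22  0.48  1.86 -0.12  1.08  2.73]
6 [-1.05  0.58  1.39  1.88 -0.61  1.21 -2.32]
7 [-1.05  0.58  1.39  1.88 -0.61  1.21 -1.53]
```

```bash
python3 - <<'E'
from h import *
yaw=.275;x=np.array([np.cos(yaw),np.sin(yaw)]);stud=np.array([.639,-.0155])
move_ptp([*(stud-.09*x),.22],quat(yaw));print(read_time_s())
move_gripper(0.0);print(read_time_s(),read_finger_gap())
P=camera_params("wrist");im=read_camera("wrist");cv2.imwrite("pics/w1.png",im[:,:,::-1])
T=np.array(P["camera_from_world"]);print((-T[:3,:3].T@T[:3,3]).round(4),T[:3,:3].round(2).tolist(),np.array(P["K"]).round(1).tolist(),read_eef_pos())
for n,z in (("stud_foot",.018),("stop_top",.062),("nut_top",.056)):
    for r in tip_of("wrist",n)[:2]: print(n,np.round(r["at"],1),round(r["confidence"],2),atz("wrist",r["at"],z,P).round(4))
import json;json.dump({k:np.array(v).tolist() for k,v in P.items() if k in("K","camera_from_world")},open("P1.json","w"))
E
```

```text
3.125
3.8917 -6.0862114093657334e-05
[ 0.6298 -0.0187  0.3447] [[0.27, -0.96, 0.0], [-0.91, -0.26, 0.31], [-0.3, -0.09, -0.95]] [[325.2, 0.0, 270.3], [0.0, 325.2, 210.5], [0.0, 0.0, 1.0]] [ 0.55238486 -0.03997662  0.2200176 ]
stud_foot [269.7  97. ] 0.86 [ 0.639  -0.0159  0.018 ]
stop_top [268.6 213.4] 0.81 [ 0.5367 -0.0436  0.062 ]
nut_top [271.6  95.3] 0.6 [ 0.6398 -0.0174  0.056 ]
```

View pics/w1.png

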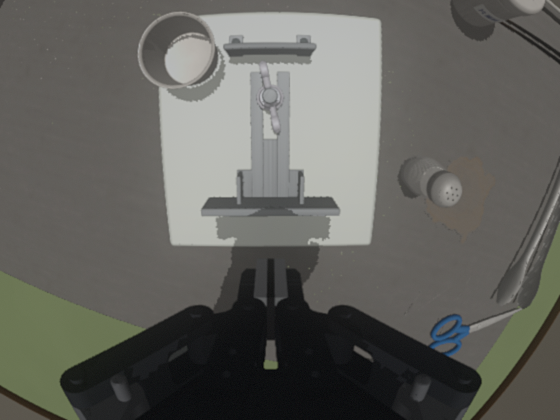

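The wrist view shows the stop wall at row 207, the nut at (270,97) with its wings from about (264,70) to (276,128), and the closed fingers as a slim tip at (270,265). The board pose agrees with the top view, and the stop has about 36 mm left to travel. I push it now.

```bash
cat >> h.py <<'E'
YAW=.275;STUD=np.array([.639,-.0157]);BX=np.array([np.cos(YAW),np.sin(YAW)]);BY=np.array([-BX[1],BX[0]])
def W(x,y,z): return [*(STUD+x*BX+y*BY),z]   # board frame about stud
def F():
    f=np.array(read_ft_force()[:2]);return np.array([f@BX,f@BY])
E
python3 - <<'E'
from h import *
import json
P=json.load(open("P1.json"))
a=[atz("wrist",p,.06,P)[:2]-STUD for p in((264,70),(276,128))]
print([(v@BX,v@BY) for v in a])
move_ptp(W(-.140,0,.10),quat(YAW));movel(W(-.140,0,.057));f0=F();print(f0,read_time_s())
movel(W(-.090,0,.057),speed=.06);print(F()-f0,read_time_s())
x=-.090
while x>-.078:
    x+=.0015;movel(W(x,0,.057),speed=.05);f=F()-f0
    p=np.array(read_eef_pos()[:2])-STUD;print(round(x,4),f.round(1),(p@BX).round(4),read_time_s())
    if f[0]<-15: break
E
```

```text
[(np.float64(0.0224674743636949), np.float64(0.004614482326684667)), (np.float64(-0.028486068360830556), np.float64(-0.005663608387108677))]
[-1.00697769 -0.16974927] 5.1083
[2.01614737 0.30653448] 6.0917
```

```bash
python3 - <<'E'
from h import *
f0=np.array([-1.,-.17]);x=-.090
while x<-.070:
    x+=.0015;movel(W(x,0,.057),speed=.05);f=F()-f0
    p=np.array(read_eef_pos()[:2])-STUD;print(round(x,4),f.round(1),(p@BX).round(4),read_time_s())
    if f[0]<-15: break
cv2.imwrite("pics/w2.png",read_camera("wrist")[:,:,::-1])
E
```

```text
-0.0885 [-1.  1.] -0.0888 6.3417
-0.087 [-1.8 -0.2] -0.0875 6.5917
-0.0855 [-1.2  0.7] -0.0857 6.8417
-0.084 [-4.6  0.3] -0.0847 7.0917
-0.0825 [-6.3  0.6] -0.0848 7.3417
-0.081 [-8.8  0.7] -0.0847 7.5917
-0.0795 [-11.6   0.8] -0.0847 7.8417
-0.078 [-13.5   2. ] -0.0847 8.0917
-0.0765 [-15.2   1.8] -0.0846 8.3417
```

View pics/w2.png

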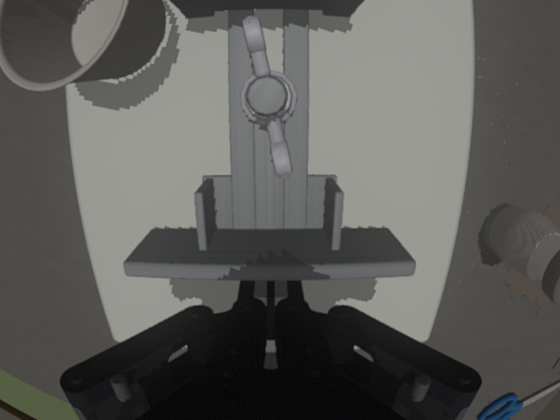

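The stop came up hard at home: the finger stalled at -84.7 mm against an expected -85 mm. The arm is compliant, about 1.2 N/mm. In the picture the nut is at (268,95), its -x wing points at about 191°, and the gussets end about 36 mm from the stud. Next I plan a collision-checked arc stroke.

```bash
cat >> h.py <<'E'
A,B=.011,.0145
def rot(a): return np.array([[np.cos(a),-np.sin(a)],[np.sin(a),np.cos(a)]])
def psi(phi): return 180. if phi>=170 else phi+10.
def box(c,ps):
    q=np.array([(s*A,t*B) for s,t in((-1,-1),(1,-1),(1,1),(-1,1))]);return c+q@rot(np.radians(ps)).T
def seg(p,a,b):
    t=np.clip((p-a)@(b-a)/((b-a)@(b-a)),0,1);return np.linalg.norm(p-a-t*(b-a))
def centre(phi,gap=0.,hub=.0115):   # box centre, touching the trailing side of the wing
    ps=psi(phi);d=np.radians(ps-phi);v=.003+gap+B*abs(np.cos(d))+A*abs(np.sin(d))
    for u in np.arange(.012,.04,.0005):
        c=rot(np.radians(phi))@np.array([u,v]);b=box(c,ps)
        if min(seg(np.zeros(2),b[i-1],b[i]) for i in range(4))>hub and u>=.021: return c,ps
def pose(phi,gap,z):
    c,ps=centre(phi,gap);return W(c[0],c[1],z),quat(YAW+np.radians(ps))
E
python3 - <<'E'
from h import *
for phi in [200]+list(range(191,0,-15)):
    c,ps=centre(phi);b=box(c,ps)
    g=[min(seg(np.array([-.036,s*y]),b[i-1],b[i]) for i in range(4) for y in(.028,.032)) for s in(1,-1)]
    s=inverse_kinematics(*pose(phi,0,.054))
    print(phi,ps,(c*1e3).round(1),"xmax %.1f xmin %.1f"%(b[:,0].max()*1e3,b[:,0].min()*1e3),"gus",(np.array(g)*1e3).round(1),None if s is None else np.round(s,2)[[0,6]])
E
```

```text
200 180.0 [-12.8 -26.3] xmax -1.8 xmin -23.8 gus [41.7 12.2] [0.08 1.8 ]
191 180.0 [-18.9 -23.4] xmax -7.9 xmin -29.9 gus [37.4  6.1] [0.08 1.8 ]
176 180.0 [-22.7 -16.7] xmax -11.7 xmin -33.7 gus [30.3  2.3] [0.07 1.79]
161 171.0 [-26.1 -11.3] xmax -13.0 xmin -39.2 gus [23.3  3.5] [0.03 1.64]
146 156.0 [-28.1  -4.2] xmax -12.2 xmin -44.1 gus [14.9 10.5] [-0.02  1.4 ]
131 141.0 [-28.3   3.3] xmax -10.6 xmin -45.9 gus [10.6 14.9] [-0.08  1.17]
116 126.0 [-26.5  10.5] xmax -8.3 xmin -44.6 gus [ 8.8 21.5] [-0.14  0.93]
101 111.0 [-22.8  17. ] xmax -5.4 xmin -40.3 gus [ 4.  29.7] [-0.2   0.69]
86 96.0 [-17.7  22.3] xmax -2.1 xmin -33.2 gus [ 2.8 38.2] [-0.26  0.45]
71 81.0 [-11.3  26.1] xmax 4.7 xmin -27.3 gus [10.2 46.3] [-0.31  0.22]
56 66.0 [-4.2 28.1] xmax 13.6 xmin -21.9 gus [14.7 53.2] [-0.36 -0.01]
41 51.0 [ 3.3 28.3] xmax 21.5 xmin -14.9 gus [21.1 57.4] [-0.41 -0.24]
26 36.0 [10.5 26.5] xmax 27.9 xmin -7.0 gus [29.  58.6] [-0.45 -0.46]
11 21.0 [17.  22.8] xmax 32.4 xmin 1.5 gus [37.5 58.4] [-0.49 -0.68]
```

```bash
cat >> h.py <<'E'
Z=.054
def stroke(p0,p1,step=15.,lim=9.,speed=.08):
    """push the wing from angle p0 down to p1 (deg); stops when the push exceeds lim"""
    movel(*pose(p0,.010,Z),speed=.12);f0=F();phi=p0;hit=False
    while True:
        movel(*pose(phi,-.001,Z),speed=speed)
        c,_=centre(phi);f=F()-f0;t=np.radians(phi);ft=f@np.array([-np.sin(t),np.cos(t)])
        p=np.array(read_eef_pos()[:2])-STUD;p=np.array([p@BX,p@BY])
        print(phi,"ft %.1f fr %.1f"%(ft,f@np.array([np.cos(t),np.sin(t)])),"lag mm",((p-c)*1e3).round(1),"fz %.1f t %.2f"%(read_ft_force()[2],read_time_s()))
        if np.linalg.norm(f)>lim: hit=True;break
        if phi<=p1: break
        phi=max(phi-step,p1)
    return phi,hit
def leave(phi):
    movel(*pose(phi,.006,Z),speed=.1);movel(pose(phi,.006,.112)[0],speed=.2)
E
python3 - <<'E'
from h import *
movel(W(-.100,0,.057));movel(W(-.100,0,.112),speed=.2)
move_ptp(*pose(191,.010,.112));print(read_time_s(),read_qpos()[[0,6]] if hasattr(read_qpos(),'shape') else read_qpos())
r=stroke(191,20);print(r)
leave(r[0])
P=camera_params("wrist");cv2.imwrite("pics/w3.png",read_camera("wrist")[:,:,::-1]);print(read_time_s())
E
```

```text
11.525 [1.41726950e-03 1.87004309e+00]
191 ft 0.5 fr 1.2 lag mm [-0.2  1.9] fz -0.4 t 12.45
176.0 ft 0.4 fr 0.2 lag mm [0.1 1.6] fz -0.0 t 12.70
161.0 ft 0.7 fr -1.1 lag mm [0.3 0.9] fz 0.2 t 13.01
146.0 ft 1.9 fr -0.8 lag mm [0.4 0.6] fz 0.3 t 13.42
131.0 ft 1.0 fr 0.7 lag mm [0.4 0.7] fz -0.2 t 13.82
116.0 ft 2.2 fr -0.9 lag mm [0.5 0.6] fz -1.1 t 14.23
101.0 ft 0.6 fr 0.7 lag mm [0.6 0.4] fz -0.4 t 14.64
86.0 ft 1.8 fr -0.1 lag mm [0.8 0.2] fz -0.6 t 15.05
71.0 ft 2.0 fr 0.0 lag mm [0.8 0.1] fz -0.5 t 15.46
56.0 ft 2.6 fr -0.7 lag mm [ 0.8 -0.1] fz -0.4 t 15.87
41.0 ft 1.3 fr 0.1 lag mm [ 0.7 -0.3] fz -1.6 t 16.27
26.0 ft 1.1 fr -0.3 lag mm [ 0.6 -0.6] fz -1.5 t 16.68
20 ft 2.1 fr -0.0 lag mm [ 0.6 -0.7] fz -1.9 t 16.94
(20, False)
17.6833
```

View pics/w3.png

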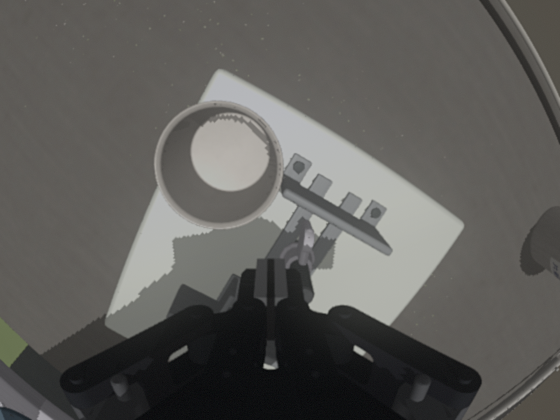

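The wrist view shows the wing at (308,237) next to the hub at (297,258), so it followed the stroke and now points near +x, about 15-20°. The cup is untouched. Second stroke now, on the other wing from 200°.

```bash
python3 - <<'E'
from h import *
movel(W(-.03,.03,.112),speed=.25)
move_ptp(*pose(200,.010,.112));print(read_time_s())
r=stroke(200,10);print(r)
E
```

```text
20.075
200 ft 0.3 fr 0.4 lag mm [-1.2  1.7] fz 0.5 t 21.00
185.0 ft 0.5 fr -0.9 lag mm [-0.8  1.3] fz 0.7 t 21.27
170.0 ft -0.1 fr -0.6 lag mm [0.2 1.1] fz 1.1 t 21.52
155.0 ft 1.2 fr -0.3 lag mm [0.2 0.8] fz 0.2 t 21.93
140.0 ft 0.8 fr 0.3 lag mm [0.4 0.9] fz -1.1 t 22.34
125.0 ft 0.8 fr -0.5 lag mm [0.5 0.8] fz -0.1 t 22.75
110.0 ft 1.2 fr -0.7 lag mm [0.7 0.5] fz -0.5 t 23.16
95.0 ft 1.4 fr -0.8 lag mm [0.8 0.3] fz -1.2 t 23.57
80.0 ft 1.3 fr 0.1 lag mm [0.8 0.2] fz -1.0 t 23.98
65.0 ft 2.5 fr -0.1 lag mm [ 0.8 -0. ] fz -1.4 t 24.38
50.0 ft 2.4 fr 0.5 lag mm [ 0.7 -0.2] fz -1.3 t 24.79
35.0 ft 0.7 fr 0.5 lag mm [ 0.6 -0.4] fz -1.3 t 25.20
20.0 ft 4.0 fr -0.9 lag mm [ 0.1 -0.2] fz -0.7 t 25.61
10 ft 7.6 fr -3.9 lag mm [-1.3  2.8] fz 3.6 t 25.93
(10, False)
```

The force rises at about 22°, and 24° was the predicted tight angle. I press a little more to confirm the stall, then withdraw.

```bash
python3 - <<'E'
from h import *
p0=np.array(read_eef_pos());
c,ps=centre(20);t=np.radians(20);n=np.array([np.sin(t),-np.cos(t)])
for k in (.008,.012,.016):
    q=c+n*k;movel(W(*q,Z),quat(YAW+np.radians(ps)),speed=.05)
    p=np.array(read_eef_pos()[:2])-STUD;p=np.array([p@BX,p@BY])-c;f=F();print(k,"adv mm %.2f along %.2f"%(p@n*1e3,p@[np.cos(t),np.sin(t)]*1e3),"f",f.round(1),read_time_s())
movel(W(*(c-n*.008),Z),speed=.1);movel(W(*(c-n*.008),.112),speed=.2)
movel(W(-.06,.0,.16),speed=.25);move_ptp(W(-.13,0,.22),quat(YAW+np.pi/2))
P=camera_params("wrist");cv2.imwrite("pics/w4.png",read_camera("wrist")[:,:,::-1]);print(read_time_s())
for n_,z in (("stop_top",.062),("nut_top",.0505)):
    for r in tip_of("wrist",n_)[:1]:
        v=atz("wrist",r["at"],z,P)[:2]-STUD;print(n_,np.round(r["at"],1),(v@BX).round(4),(v@BY).round(4))
read_camera("top")
for n_,z in (("stop_top",.062),("nut_top",.0505),("cup",0),("salt_shaker",0)):
    for r in tip_of("top",n_)[:1]: print(n_,atz("top",r["at"],z).round(4))
E
```

```text
0.008 adv mm 1.08 along 0.51 f [-5.9 10.1] 26.2583
0.012 adv mm 1.56 along 0.71 f [-10.   15.1] 26.5083
0.016 adv mm 2.04 along 0.90 f [-11.8  19.9] 26.7583
29.0083
stop_top [334.  198.7] -0.0717 -0.0011
nut_top [404.  195.7] 0.0028 -0.0008
stop_top [ 0.5715 -0.0263  0.062 ]
nut_top [ 0.6385 -0.0172  0.0505]
cup [0.6637 0.0773 0.    ]
```

View pics/w4.png

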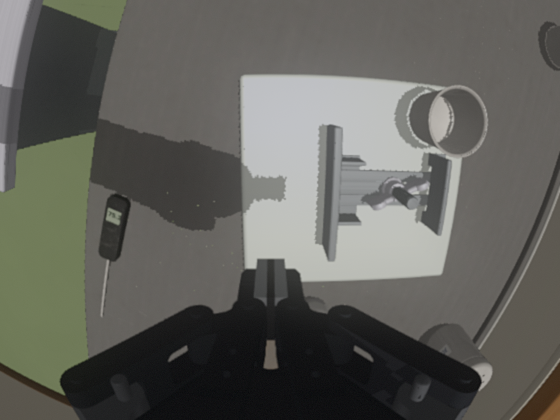

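The last view shows the stop wall against the end of its travel at (333,190), the nut at (400,193) with its wing at about 20°, and the cup, thermometer and shaker in place. The arm is clear at z = 0.22. The nut held against 20 N, so I hand in.

```bash
python3 -c "
from bench import *
print(sign_off(),read_time_s())"
```

```text
the job is handed in; nothing more can be done
the job is handed in; nothing more can be done
```

The stop is pushed hard home and the wing nut is screwed down to its hard end, held against about 20 N; the job was handed in with the robot clear at about 29 s, and no verdict was returned.

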